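# Hold the reading lens over the watch at its focal height

## Robot

A 7-joint arm with a two-finger parallel gripper is mounted at the origin on the work surface. World frame = base frame: x ahead of the robot, y to its left, z up, the work surface at z = 0. Lengths are in m, angles in rad, forces in N, time in s.
With the tool pointing down it reaches from about 0.425 to 0.875 m from the base axis. Payload 4.7 kg.
Tool frame: the origin (TCP) lies midway between the tips of the shut fingers; the grasp point (between the pads) lies behind it (robot.grasp_offset is the z of the grasp point in the tool frame, in m); z points along the fingers, y is the line along which they close (so a half turn about z gives the same grasp; the last joint's range is limited). The gripper opens to 87 mm and grips with 3 to 60 N. Pads are 19 mm wide; open, the fingers measure 117 mm over their backs; the gripper's body (75 mm by 190 mm) begins 51 mm behind the grasp point.
Start: joints at [-1.299, 0.321, -0.07, 1.45, 0.023, 1.371, -0.057], TCP at [0.166, 0.629, 0.223] pointing down, gripper open.
Joint ranges: [-2.86, 2.86], [-0.3, 2.09], [-1.38, 1.24], [0.06, 2.45], [-1.56, 4.7], [0.09, 2.05], [-2.69, 2.69]. Speed limits (rad/s): [2.57, 2.57, 3.14, 3.14, 3.14, 3.14, 3.14].

## Interface

Orientations are given as a unit quaternion [w, x, y, z].
In Python, from cell import observe, vision, order, robot gives the robot as it stands.
- The arm moves only by the shell command python3 -m jog 'ROWS' [OPENING] [FORCE]. ROWS is a JSON object of lists of equal length, an entry for each row: "travel": the shift along the tool's x, y, z normalised to -1 to 1, where 1 is 0.3 m, a list of three; "turn": the turn about the tool's z normalised to -1 to 1, where 1 is 60 degrees. A call has 1 to 12 rows; each row shifts and turns the commanded pose from where the row before left it, along the tool's axes as they then stand; what a row does not reach is not made up. A row lasts 1/10 s, in which the tool goes at most 50 mm and 8.59 degrees, less where a joint would pass 70% of its speed; a pose out of reach is approached as far as the arm can. A call with a number of a shift or a turn outside -1 to 1 is refused whole. A call with a gripper value outside its range is refused whole. OPENING is the finger opening in mm, from 0 to 87, set as the call begins (- or left out, the last holds). The fingers move at their own pace and stop on an object; FORCE is the grip in N (left out, the last holds). Time passes only in rows, so rows that do not move let the fingers close. It gives the time, the measured TCP pose, the force, the opening and the grip force at its end, in the units of the state.
- observe(): the state, without advancing time (a new reading comes with each control period).
- vision.get_image(name): name is "side" or "top" or "wrist"; returns a dict with "color" (384x512x3 uint8, blue, green, red), "fx", "fy", "cx", "cy" (pixels), "rvec" (rotation vector, rad) and "tvec" (3), from world to camera coordinates, as OpenCV has them. Camera axes: x right, y down, z forward; pixel columns grow to the right and rows downward; lengths in m; the calibration is good to about 2 mm. A picture is of the moment at which its call begins. There is no depth.
- order.close_job(): hands the job in; it is judged then, once.
The state is a dict: "t": time; "joint_positions": joint angles; "qd": joint speeds; "effort": joint torques, N m; "tool_pos": TCP position; "ee_rot": TCP orientation; "force": force on the tool from outside, world axes, zero at the start; "ft_torque": the same for the moment, N m; "width": finger opening in m; "grasp_force": force on a finger pad.
Only numpy, scipy, OpenCV 4.12 (cv2) and the standard library are available. Lean on these libraries where they do the work, as an engineer would, in place of code of your own. Each camera call takes 0.05 s, during which the arm holds its last target. There are 200 camera calls.

## Task

Pull the larger of the two lenses straight up out of the wooden tool stand by its square grip, and bring it over the open watch in the grey holder, keeping the lens level all the way. Hold it there, centred over the watch and at the height of the pointer tip on the gauge post, without touching the watch, its holder or the gauge and without disturbing the other things on the bench. Finish while holding it still in the gripper: do not put it down or let go.

Things in the scene. Friction and masses are not known exactly. Their poses are not given: they have to be found in the camera images.
- loupe: The larger reading lens, about 80 g: upright stem, square grip on top, flat arm to a horizontal lens ring. Origin: on the stem's axis at the underside of its round collar (18 mm wide, 8 high), which rests on the stand's top. z up the stem, x from stem to lens. Ring 44 mm across, 8 mm thick, centre at x 62, z 4 mm. Stem 9 mm thick, down to z -60 mm. In the stand it may lean a degree or so.
- grip (a point): Middle of the larger lens's black square grip, 12 x 12 mm with sides along the loupe's x and y, from 8 to 50 mm above its origin; this point is at 29 mm.
- lens (a point): Centre of the larger lens's glass, on the loupe at x 62, y 0, z 4 mm of its frame.
- stem_tip (a point): Lower end of the larger loupe's stem, 60 mm below its origin.
- small_loupe: The other lens, to be left alone: same stem and grip, but a ring of only 26 mm outside diameter with its centre at x 45, z 4 mm. Same origin and axes as the loupe.
- stand: Fixed wooden tool stand, 56 (x) x 190 (y) x 70 mm high, origin at the centre of its underside. Three upright bores 65 mm deep and about 10.5 mm wide at y -70, 0 and 70 mm; the two lenses are in the outer bores, either way round, a pin vise in the middle.
- holder: Fixed movement holder: dark base plate 64 (x) x 130 mm (y from -40 to 90), 12 mm high; on it a grey block with white jaws (up to 50 mm high) clamping an open watch 41 mm across. The gauge post, 8 mm in diameter and 186 mm high, stands at y 75 mm. Origin: underside, below the watch's centre; z up.
- dial (a point): Centre of the watch's open face, 48 mm above the holder's underside.
- focus_mark (a point): Tip of the horizontal pointer on the sliding aluminium collar (18 x 18 x 14 mm) of the gauge post, 36 mm from the watch's centre towards the post. It marks the height for the middle of the lens, 75 to 115 mm above the dial. Axes as the holder's. The collar slides on the post if pushed: leave it.
- pin_vise: Small steel and brass hand tool, 13 mm in diameter, standing 40 mm out of the stand's middle bore; origin on its axis at the stand's top.
- dust_cover: Loose clear dust cover, 48 mm across, 51 mm high with its black knob; origin under its centre.
- tweezers: Loose steel tweezers, 120 mm long, 8 mm high, lying along x; origin at about the middle, underneath.
- case_ring: Loose steel watch case ring, 42 mm across, 6 mm high; origin under its centre.
- blower: Loose black rubber dust blower, standing, 52 mm across, 80 mm high; origin under its centre.
- oil_pot: Loose small amber jar, 40 mm across, 40 mm high; origin under its centre.

How it is judged:
On the way:
1. the larger lens is held in the gripper with its stem pulled clear of the stand (z of stem_tip in the frame of stand above 0.075 m and contact force between the fingers and loupe above 1 N), for 0.2 s.
At the end, for the whole second after the job is handed in: The larger lens is held still in the gripper, carried by nothing else, its centre within 8 mm sideways of the watch's centre and within 5 mm of the pointer tip's height, level to 0.1 rad (horizontal distance between lens and dial below 0.008 m and z of lens in the frame of focus_mark between -0.005 and 0.005 m and angle between loupe's own z axis and vertical below 0.1 rad and contact force between the fingers and loupe above 1 N and contact force between loupe and holder below 0.2 N and contact force between loupe and stand below 0.2 N and linear speed of loupe below 0.02 m/s and angular speed of loupe below 0.2 rad/s); the arm keeps its last pose, push and grip.
It fails at once if the watch, its holder or the gauge is touched (over 1 N) (contact force between holder and anything else above 1 N).
It fails at once if the gauge's pointer is shifted (distance of focus_mark from where it was at the start of the episode above 0.004 m).
It fails at once if the larger lens is tipped by more than 0.35 rad (angle between loupe's own z axis and vertical above 0.35 rad).
It fails at once if another thing on the bench is moved by more than 20 mm (distance of any of small_loupe, pin_vise, dust_cover, tweezers, case_ring, blower, oil_pot from where it was at the start of the episode above 0.02 m).
It also fails if it takes over 48 s, if anything falls off the work surface, if the arm or the gripper's body presses on something with over 40 N, if the wrist force passes 120 N, or if a joint passes its speed limit or range.

## Working session

There is one attempt and no reset: what is moved stays moved. The work goes in short steps, Python scripts to look and compute and a shell command to move; the robot and the scene stay as the last step left them, time stands still between calls to the robot, and variables do not carry over. Pictures are saved under pics/ and viewed, at most 10 in all, crops included, and the job is handed in when it is done.

```bash
mkdir -p pics
cat > h.py <<'E'
import cv2,numpy as np,json
from cell import observe,vision,order,robot
def snap(n,f):
    d=vision.get_image(n);cv2.imwrite(f'pics/{f}.png',d['color'])
    R=cv2.Rodrigues(np.array(d['rvec'],float))[0];t=np.array(d['tvec'],float).reshape(3)
    np.savez(f'pics/{f}.npz',R=R,t=t,k=[d['fx'],d['fy'],d['cx'],d['cy']])
def cam(f):
    z=np.load(f'pics/{f}.npz');return z['R'],z['t'],z['k']
def ray(f,u,v):
    R,t,k=cam(f);d=R.T@np.array([(u-k[2])/k[0],(v-k[3])/k[1],1]);return -R.T@t,d
def atz(f,u,v,z):
    c,d=ray(f,u,v);return c+d*(z-c[2])/d[2]
def proj(f,p):
    R,t,k=cam(f);q=R@np.array(p)+t;return q[:2]/q[2]*k[:2]+k[2:]
def tri(*o):
    A=np.zeros((3,3));b=np.zeros(3)
    for f,u,v in o:
        c,d=ray(f,u,v);d=d/np.linalg.norm(d);P=np.eye(3)-np.outer(d,d);A+=P;b+=P@c
    return np.linalg.solve(A,b)
E
python3 - <<'E'
from h import *
for n in('top','side','wrist'):
    snap(n,n+'0');R,t,k=cam(n+'0');print(n,-R.T@t,R[2],k)
a=[cv2.imread(f'pics/{n}0.png') for n in('top','side','wrist')]
s=observe();print(s,robot.grasp_offset)
E
```

```text
top [ 0.54537127 -0.02187667  0.88132009] [ 0.0769732   0.04117019 -0.99618279] [407.21194947 407.21194947 253.71754976 187.73113187]
side [ 0.15391754 -0.6104221   0.60596028] [ 0.49989276  0.67291011 -0.54525152] [462.11497814 462.11497814 260.51212261 195.70078293]
wrist [0.09246742 0.64766488 0.38426944] [ 0.2691168  -0.07221859 -0.96039608] [310.85015564 310.85015564 253.89823573 195.49833739]
{'t': 0.15, 'joint_positions': array([-1.29892308,  0.32167284, -0.07009545,  1.45132889,  0.02263409,
        1.3707948 , -0.05689837]), 'qd': array([-6.47619386e-04, -9.96707064e-04, -9.01176278e-04, -3.42018186e-03,
       -7.65919741e-04,  1.60206082e-03,  6.89663160e-05]), 'effort': array([-6.99553107e-05, -4.91794467e+01, -4.04457059e-01, -3.12879395e+01,
       -6.39220909e-02,  4.03156551e-02,  9.68837435e-05]), 'tool_pos': array([0.16565412, 0.62813757, 0.22173286]), 'ee_rot': array([-3.50822041e-05,  1.28509476e-01,  9.91708028e-01, -7.07844594e-04]), 'force': array([-0.54646508, -0.04702474, -0.44943148]), 'ft_torque': array([ 0.00256348, -0.00099928, -0.01327941]), 'grasp_force': 0.0, 'width': 0.08680224224408074} -0.0187
```

View pics/top0.png

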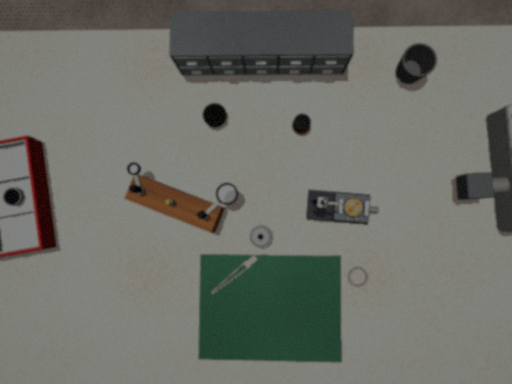

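View pics/side0.png

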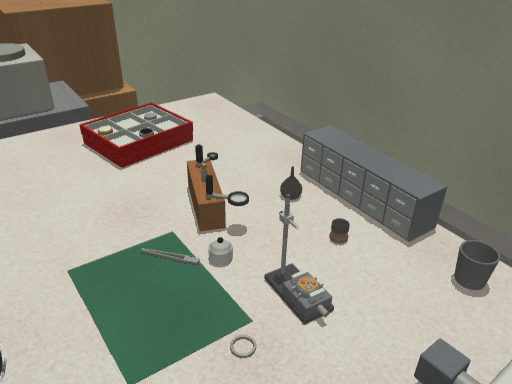

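The top view shows the large lens ring at about (227,194), its grip near (204,215) and the holder near (340,207). In the side view the gauge post is at about (286,230), and the large loupe's grip is at (209,187) with its ring at (238,199). I'll zoom in on both.

Run:
```python
from h import *
a=cv2.imread('pics/top0.png')
def c(a,x,y,w,h,s):return cv2.resize(a[y:y+h,x:x+w],None,fx=s,fy=s,interpolation=cv2.INTER_CUBIC)
A=c(a,185,165,80,80,5);B=c(a,300,165,80,80,5)
cv2.imwrite('pics/topz.png',np.hstack([A,B]))
a=cv2.imread('pics/side0.png')
A=c(a,180,140,80,100,5);B=c(a,260,185,80,100,5)
B2=c(a,260,225,80,100,5)
cv2.imwrite('pics/sidez.png',np.hstack([A,B]))
for p in [(227,194),(204,215),(340,207)]: print(atz('top0',*p,0.07))
```

```text
[0.59515486 0.06509863 0.07      ]
[0.5527931 0.1106575 0.07     ]
[ 0.57087206 -0.15929597  0.07      ]
```

View pics/topz.png

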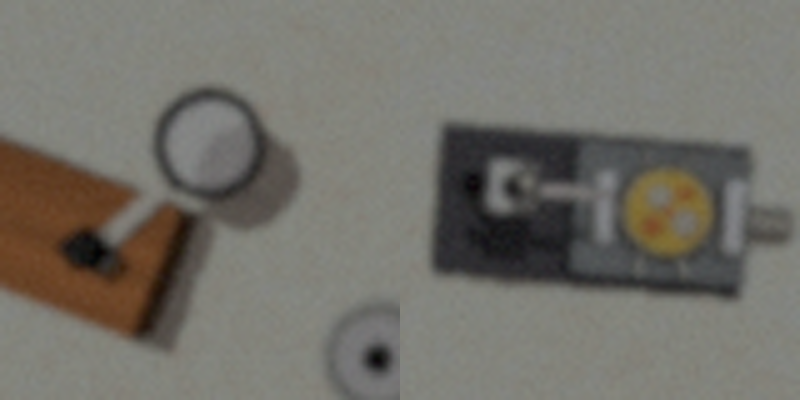

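View pics/sidez.png

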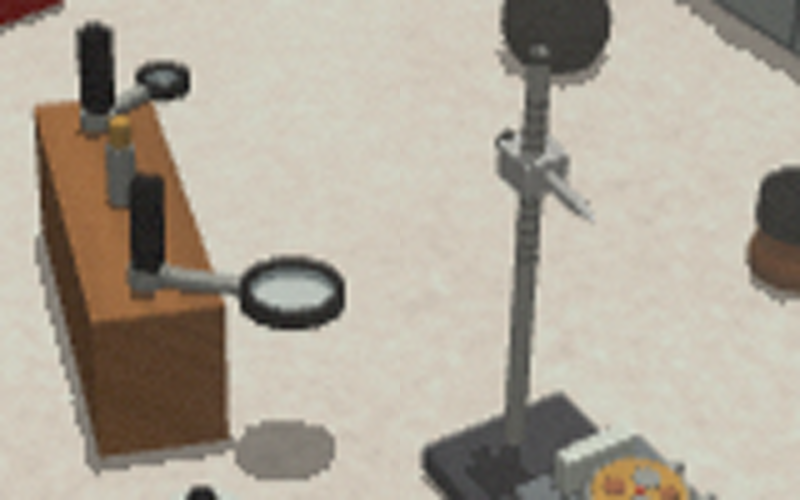

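```bash
cat > fit.py <<'E'
from h import *
from scipy.optimize import least_squares
from scipy.spatial.transform import Rotation as Ro
T=lambda x,y:('top0',x/5+184.6,y/5+164.6); TB=lambda x,y:('top0',(x-400)/5+299.6,y/5+164.6)
S=lambda x,y:('side0',x/5+179.6,y/5+139.6); SB=lambda x,y:('side0',(x-400)/5+259.6,y/5+184.6)
def fit(obs,x0,f):
    r=lambda x:np.concatenate([proj(o[0],f(x,p))-o[1:] for o,p in obs])
    s=least_squares(r,x0,loss='soft_l1');print(np.round(s.x,4));
    print(np.round(r(s.x).reshape(-1,2),1).tolist());return s.x
yaw=lambda x,p:Ro.from_euler('z',x[2]).apply(p)+[x[0],x[1],0]
H=fit([(TB(443,125),(.032,.09,.012)),(TB(435,270),(-.032,.09,.012)),(TB(740,295),(-.032,-.04,.012)),
 (TB(668,212),(0,0,.048)),(SB(638,492),(0,0,.048)),(SB(538,50),(0,.075,.186))],[.55,-.17,0],yaw)
tip=tri(SB(592,215),TB(596,191));print('tip tri',tip)
t0=yaw(H,[0,.036,0])
z=least_squares(lambda z:proj('side0',[t0[0],t0[1],z[0]])-SB(592,215)[1:],[.15]);print('tip',t0,z.x,z.fun)
def lo(x,p):return Ro.from_euler('zxy',[x[2],x[3],x[4]]).apply(p)+[x[0],x[1],.07]
O=[(T(211.5,143.5),(.062,0,.004)),(S(292,292),(.062,0,.004)),(S(147,178),(0,0,.05)),(S(145,280),(0,0,.004)),(T(83,245),(0,0,.050))]
L=fit(O,[.55,.11,-.8,0,0],lo)
print('stemtop pts',lo(L,[0,0,.029]),lo(L,[.062,0,.004]))
a=cv2.imread('pics/topz.png')
E
python3 fit.py
```

```text
[ 0.5723 -0.1897 -0.0693]
[[-0.0, -0.6], [-0.5, 0.4], [0.4, 0.3], [0.1, -0.3], [-0.0, -0.2], [-0.1, 0.4]]
tip tri [ 0.57747269 -0.14662935  0.13750871]
tip [ 0.57483224 -0.1537928   0.        ] [0.14307158] [0.90138814 0.08001174]
[ 0.5509  0.1063 -0.7348 -0.0501  0.0758]
[[0.0, -0.4], [-0.0, 0.5], [-0.1, 0.6], [0.2, -0.1], [-0.5, 0.1]]
stemtop pts [0.55304877 0.10774456 0.09888039] [0.59718272 0.06497661 0.07257266]
```

```bash
python3 -m jog '{"travel":[[0,0,-0.05],[0,0,-0.05],[0,0,-0.05],[0,0,0],[-0.1,-0.02,0],[-0.1,-0.02,0],[-0.1,-0.02,0],[-0.1,-0.02,0],[-0.1,-0.02,0],[-0.1,-0.02,0],[-0.1,-0.02,0],[-0.1,-0.02,0]],"turn":[0.114,0.114,0.114,0.114,0,0,0,0,0,0,0,0]}' 50
python3 -m jog '{"travel":[[-0.1,-0.02,0],[-0.1,-0.02,0],[-0.1,-0.02,0],[-0.1,-0.02,0],[-0.1,-0.02,0],[-0.1,-0.02,0],[-0.1,-0.02,0],[-0.1,-0.02,0],[-0.1,-0.02,0],[-0.1,-0.02,0],[0,0,0],[0,0,0]],"turn":[0,0,0,0,0,0,0,0,0,0,0,0]}'
```

```text
t: 1.35
tool_pos: [0.3121, 0.4307, 0.2673]
ee_rot: [-0.0, 0.359, 0.933, -0.0]
force: [1.1, 0.4, 0.1]
width: 0.0502
grasp_force: 0.0
t: 2.55
tool_pos: [0.4937, 0.1857, 0.2673]
ee_rot: [-0.0, 0.36, 0.933, -0.0]
force: [0.8, 0.3, 0.6]
width: 0.05
grasp_force: 0.0
```

Run:
```python
from h import *
snap('wrist','w1');print(observe()['joint_positions'])
a=cv2.imread('pics/w1.png');cv2.imwrite('pics/w1z.png',cv2.resize(a,(768,576),interpolation=cv2.INTER_CUBIC))
for p in[(.551,.106,.12),(.551,.106,.07),(.596,.065,.074)]:print(proj('w1',p))
```

```text
[-0.81569773  0.03356816  0.41646739  1.69902028 -0.01442936  1.41240735
  0.43879022]
[234.95320284 266.34489062]
[237.28493355 246.72451435]
[237.69511708 290.622603  ]
```

View pics/w1z.png

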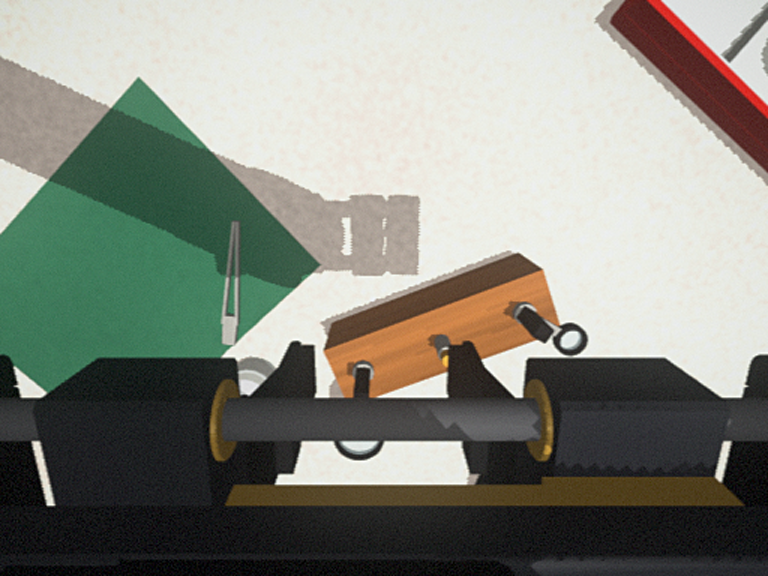

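```bash
cat >> fit.py <<'E'
print('---')
W=lambda x,y:('w1',x/1.5-.17,y/1.5-.17)
O+=[(W(361,369),(0,0,.006)),(W(359.5,459),(.084,0,.006)),(W(362,395),(0,0,.023))]
def r(x):return np.concatenate([np.concatenate([(proj(o[0],lo(x,p))-o[1:])*(.7 if o[0]=='w1' else 1) for o,p in O]),np.array(x[3:])/.015])
s=least_squares(r,L,loss='soft_l1');L2=s.x;print(np.round(L2,4));print(np.round(s.fun[:-2].reshape(-1,2),1).tolist())
print(lo(L2,[0,0,.029]))
s=observe();R=Ro.from_quat(np.roll(s['ee_rot'],-1)).as_matrix();print('tool y deg',np.degrees(np.arctan2(R[1,1],R[0,1])),'want',np.degrees(L2[2])+90)
d=R.T@(lo(L2,[0,0,.029])-s['tool_pos']-R@[0,0,-.0187]);print('delta tool',d,d/.3)
E
python3 fit.py | sed -n '/---/,$p'
```

```text
---
[ 0.5539  0.1094 -0.7805  0.0054  0.0096]
[[-0.4, -0.8], [0.1, -0.1], [-0.3, 0.5], [0.6, -1.1], [-0.7, 0.3], [0.1, 2.1], [-0.6, 0.3], [-0.8, -5.6]]
[0.55416567 0.10924726 0.09899823]
tool y deg 47.89616556226886 want 45.28183815792475
delta tool [-0.0973221  -0.01670089  0.18692077] [-0.32440701 -0.05566962  0.62306922]
```

```bash
python3 -m jog '{"travel":[[0,0,0],[-0.08,-0.01,0],[-0.08,-0.01,0],[-0.08,-0.01,0],[-0.087,-0.011,0],[0,0,0.1],[0,0,0.1],[0,0,0.1],[0,0,0],[0,0,0]],"turn":[0.043,0,0,0,0,0,0,0,0,0]}'; sed -i 's/^s=observe/snap("side","s2")\ns=observe/' fit.py; python3 fit.py|tail -2
python3 - <<'E'
import cv2
a=cv2.imread('pics/s2.png')[90:250,140:340];cv2.imwrite('pics/s2z.png',cv2.resize(a,None,fx=3.5,fy=3.5,interpolation=cv2.INTER_CUBIC))
E
```

```text
t: 3.6
tool_pos: [0.5544, 0.1097, 0.1778]
ee_rot: [-0.0, 0.379, 0.925, -0.0]
force: [0.6, -0.1, 0.9]
width: 0.05
grasp_force: 0.0
tool y deg 45.37324285846208 want 45.28183815792475
delta tool [ 0.0006989  -0.00120057  0.09867609] [ 0.00232966 -0.00400189  0.32892029]
```

View pics/s2z.png

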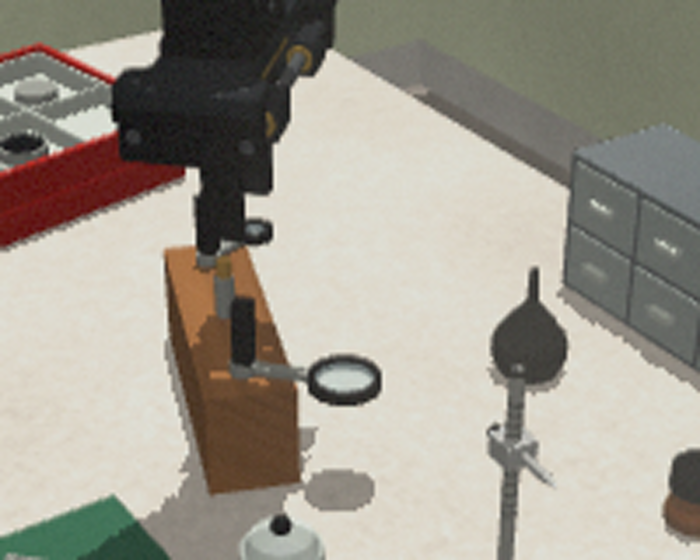

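Run:
```python
from h import *
p=observe()['tool_pos'];d=np.array([.703,.711,0])
for q in(p,p-.032*d,p+.032*d,[p[0],p[1],.12]):print((proj('s2',q)-[140,90]+.36)*3.5)
```

```text
[239.22320606 210.91834155]
[224.64122414 237.21871507]
[252.98523714 186.09684884]
[242.86178922 300.4627238 ]
```

```bash
python3 -m jog '{"travel":[[0.002,-0.004,0.08],[0,0,0.08],[0,0,0.08],[0,0,0.06],[0,0,0.029],[0,0,0],[0,0,0]],"turn":[0,0,0,0,0,0,0]}' && python3 -m jog '{"travel":[[0,0,0],[0,0,0],[0,0,0],[0,0,0],[0,0,0],[0,0,0],[0,0,0],[0,0,0]],"turn":[0,0,0,0,0,0,0,0]}' 0 10 && python3 -m jog '{"travel":[[0,0,0],[0,0,0],[0,0,0],[0,0,0]],"turn":[0,0,0,0]}' 0 30
```

```text
t: 4.35
tool_pos: [0.5547, 0.1085, 0.0804]
ee_rot: [0.001, 0.38, 0.925, 0.001]
force: [0.4, 0.6, -0.7]
width: 0.0498
grasp_force: 0.0
t: 5.15
tool_pos: [0.5543, 0.1086, 0.0791]
ee_rot: [0.001, 0.38, 0.925, 0.001]
force: [2.6, 2.0, -0.9]
width: 0.012
grasp_force: 10.0
t: 5.55
tool_pos: [0.5543, 0.1087, 0.0791]
ee_rot: [0.001, 0.38, 0.925, 0.001]
force: [4.0, 3.2, -1.4]
width: 0.0118
grasp_force: 30.0
```

```bash
python3 -m jog '{"travel":[[0,0.003,0],[0,0,0],[0,0,-0.02],[0,0,-0.02],[0,0,0]],"turn":[0,0,0,0,0]}' && python3 -m jog '{"travel":[[0,0,-0.03],[0,0,-0.03],[0,0,-0.03],[0,0,-0.03],[0,0,-0.03],[0,0,-0.03],[0,0,-0.04],[0,0,-0.04],[0,0,-0.04],[0,0,-0.04],[0,0,0],[0,0,0]],"turn":[0,0,0,0,0,0,0,0,0,0,0,0]}'
python3 - <<'E'
from h import *
snap('side','s3');snap('top','t3')
a=cv2.imread('pics/s3.png')[90:250,140:300];b=cv2.imread('pics/t3.png')[110:270,140:300]
cv2.imwrite('pics/z3.png',np.hstack([cv2.resize(i,None,fx=2.5,fy=2.5,interpolation=cv2.INTER_CUBIC) for i in(a,b)]))
E
```

```text
t: 6.05
tool_pos: [0.5545, 0.1085, 0.0915]
ee_rot: [0.0, 0.38, 0.925, 0.0]
force: [3.1, 2.0, 0.5]
width: 0.0117
grasp_force: 30.0
t: 7.25
tool_pos: [0.5542, 0.1087, 0.1931]
ee_rot: [0.0, 0.38, 0.925, 0.0]
force: [-0.3, 0.2, -0.9]
width: 0.0118
grasp_force: 30.0
```

View pics/z3.png

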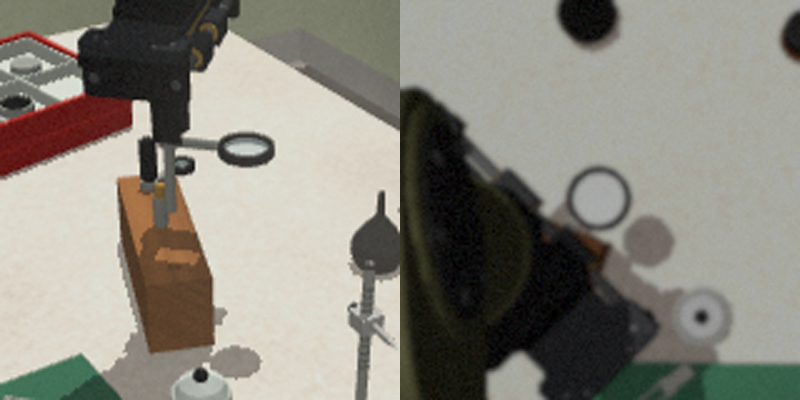

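Both views show the loupe held, level and clear of the bore. The ring centre is at side pixel (238.5,149.3) and top pixel (219.3,188.9). Next I lift it over the post height, turn it so the stem sits on the robot side, and carry it across.

```bash
python3 -c "
from h import *
print(tri(('side3'.replace('ide',''),238.5,149.3),('t3',219.3,188.9)))"
python3 -m jog '{"travel":[[0,0,-0.04],[0,0,-0.04],[0,0,-0.04],[0,0,-0.04],[0,0,-0.04],[0,0,0],[0,0,0]],"turn":[-0.05,-0.12,-0.12,-0.12,-0.12,-0.09,-0.05]}' && python3 -m jog '{"travel":[[0.002,-0.03,0],[0.006,-0.06,0],[0.006,-0.09,0],[0.006,-0.1,0],[0.006,-0.1,0],[0.006,-0.1,0],[0.006,-0.1,0],[0.006,-0.1,0],[0.006,-0.1,0],[0.006,-0.1,0],[0.006,-0.07,0],[0.003,-0.038,0]],"turn":[0,0,0,0,0,0,0,0,0,0,0,0]}' && python3 -m jog '{"travel":[[0,0,0],[0,0,0],[0,0,0],[0,0,0]],"turn":[0,0,0,0]}'
python3 - <<'E'
from h import *
snap('side','s4');snap('top','t4')
a=cv2.imread('pics/s4.png')[130:330,220:380];b=cv2.imread('pics/t4.png')[130:290,260:420]
cv2.imwrite('pics/z4.png',np.hstack([cv2.resize(a,(400,500),interpolation=cv2.INTER_CUBIC),cv2.copyMakeBorder(cv2.resize(b,(400,400),interpolation=cv2.INTER_CUBIC),0,100,0,0,0)]))
E
```

```text
[0.59746833 0.06527099 0.1877931 ]
t: 8.05
tool_pos: [0.554, 0.1086, 0.2525]
ee_rot: [-0.0, 0.038, 0.999, -0.0]
force: [0.3, -0.5, -1.2]
width: 0.0121
grasp_force: 30.0
t: 9.25
tool_pos: [0.5095, -0.1893, 0.2528]
ee_rot: [-0.0, 0.042, 0.999, -0.0]
force: [-0.5, -0.4, -0.6]
width: 0.0122
grasp_force: 30.0
t: 9.65
tool_pos: [0.5118, -0.1839, 0.2527]
ee_rot: [-0.0, 0.038, 0.999, 0.0]
force: [0.3, -0.3, -1.1]
width: 0.0116
grasp_force: 30.0
```

View pics/z4.png

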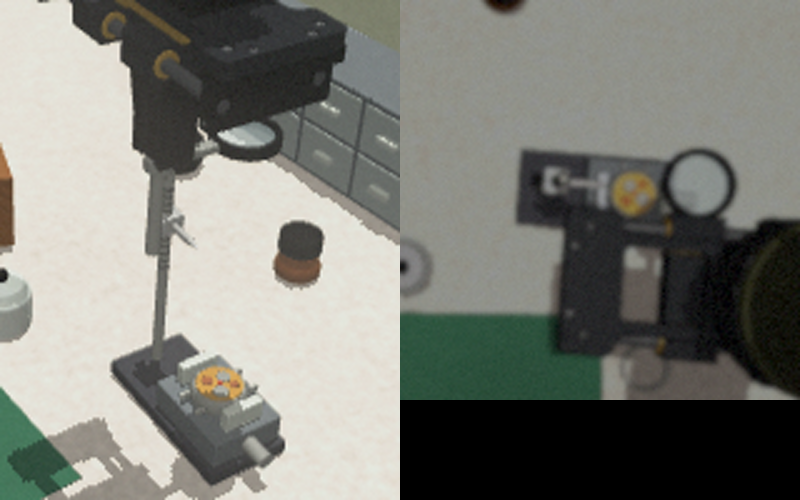

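Run:
```python
from h import *
print('lens',atz('t4',379.3,202.9,.2474),'dial',atz('t4',353.2,207,.048), 'lens side tri',tri(('t4',379.3,202.9),('s4',249/2.5+219.7,139/2.5+129.7)))
from scipy.optimize import least_squares
for u,v in((298,227.6),(296.9,227.7)):
  print(least_squares(lambda z:(proj('s4',[.5748,-.1538,z[0]])-[u,v])[1:],[.14]).x)
print(proj('s4',[.5775,-.1149,.186]),(538-400)/5+259.6,50/5+184.6)
```

```text
lens [ 0.5720672  -0.18930528  0.2474    ] dial [ 0.5717693  -0.18956667  0.048     ] lens side tri [ 0.57299317 -0.19049024  0.24563497]
[0.1432562]
[0.14304797]
[287.12508189 194.98063852] 287.20000000000005 194.6
```

```bash
python3 -m jog '{"travel":[[0,0,0.03],[0,0,0.05],[0,0,0.05],[0,0,0.05],[0,0,0.05],[0,0,0.05],[0,0,0.04],[0,0,0.025],[0,0,0],[0,0,0],[0,0,0],[0,0,0]],"turn":[0,0,0,0,0,0,0,0,0,0,0,0]}'
python3 - <<'E'
from h import *
snap('side','s5');snap('top','t5')
a=cv2.imread('pics/s5.png')[180:280,260:340];b=cv2.imread('pics/t5.png')[160:260,310:390]
cv2.imwrite('pics/z5.png',np.hstack([cv2.resize(i,(400,500),interpolation=cv2.INTER_CUBIC) for i in(a,b)]))
E
```

```text
t: 10.95
tool_pos: [0.512, -0.1854, 0.15]
ee_rot: [0.001, 0.039, 0.999, 0.0]
force: [-0.0, 0.2, -0.4]
width: 0.0114
grasp_force: 30.0
```

View pics/z5.png

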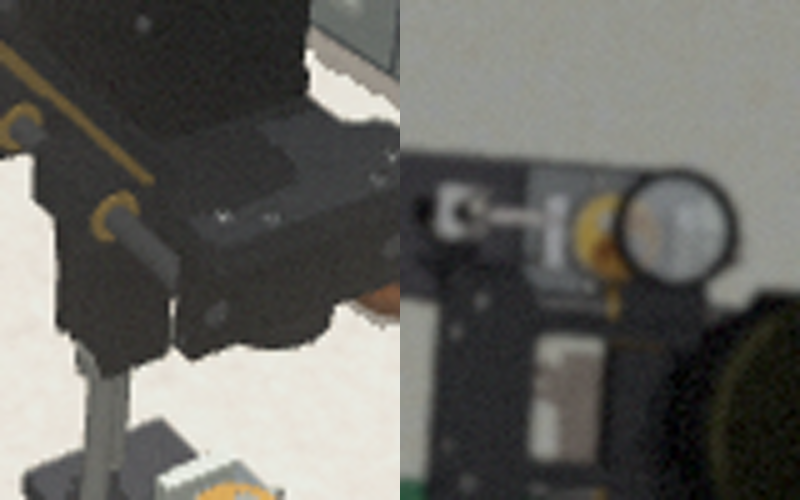

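```bash
python3 -m jog '{"travel":[[0,0,0.004],[0,0,0],[0,0,0],[0,0,0],[0,0,0],[0,0,0]],"turn":[0,0,0,0,0,0]}'
python3 - <<'E'
from h import *
print(atz('t5',365,205,.144),atz('t5',353.2,207,.048))
s=[]
for i in range(6):
    vision.get_image('top');s.append(observe()['tool_pos'])
print(np.mean(s,0),np.std(s,0),observe()['force'],observe()['grasp_force'])
E
```

```text
t: 11.65
tool_pos: [0.5115, -0.1853, 0.1482]
ee_rot: [0.0, 0.039, 0.999, 0.0]
force: [-0.4, 0.2, -0.3]
width: 0.0117
grasp_force: 30.0
[ 0.57247208 -0.19123494  0.144     ] [ 0.5717693  -0.18956667  0.048     ]
[ 0.51147095 -0.18529725  0.14815511] [1.91033479e-05 7.80176059e-06 1.93727294e-05] [0.07112179 0.49234984 0.49025039] 29.986123340204358
```

```bash
python3 -c "
from cell import order
print(order.close_job())"
```

```text
the job is handed in; nothing more can be done
None
```

I handed the job in with the larger lens held still and level in the gripper, at a 30 N grip. By my measurements it is about 2 mm sideways from the watch's centre and within about 1 mm of the pointer tip's height. The pointer height comes from the side camera before the final lowering, because the gripper blocked that view afterwards. The hand-in gave no pass or fail result.

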